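# Line up reagent bottles by height

## Robot

A 6-joint arm with a two-finger parallel gripper is mounted at the origin on the work surface; the furniture and walls round the work are solid. World frame = base frame: x ahead of the robot, y to its left, z up, the work surface at z = 0. Lengths are in mm, angles in rad, forces in N, time in s.
With the tool pointing down it reaches from about 275 to 750 mm from the base axis. Payload 10.2 kg.
Tool frame: the origin (TCP) lies at the very end of the fingers, on their centre line; the grasp point (between the pads) lies 19 mm behind it; z points along the fingers, y is the line along which they close (so a half turn about z gives the same grasp; the last joint's range is limited). The gripper opens to 85 mm and grips with 20 to 120 N. Pads are 22 mm wide; open, the fingers measure 114 mm over their backs; the gripper's body (76 mm by 85 mm) begins 54 mm behind the grasp point. The pads swing forward as they close: fully open they stand 13 mm farther back than shut.
Start: joints at [-1.479, 0.313, 1.498, -0, 1.331, -0.223], TCP at [162.541, -499.211, 231.294] pointing down, gripper open.
Joint ranges: [-2.94, 2.94], [-0.97, 2.17], [0.19, 2.56], [-1.23, 4.37], [0.02, 3.11], [-2.88, 2.88]. Speed limits (rad/s): [2.39, 2.39, 3.01, 3.14, 3.14, 3.14].

## Interface

Orientations are given as a unit quaternion [w, x, y, z].
In Python, from rig import telemetry, optics, ctrl gives the robot as it stands.
- The arm moves only by the tool servo_tool, never from a script. Its argument "deltas" is a list of rows, each a list of 3 entries, a list of its own where there are three numbers: the shift along the tool's x, y, z in units of 20 cm (1.0 is 20 cm), then the turn, a rotation vector about the tool's x, y, z in units of 90 degrees (1.0 is 90 degrees), then the opening, from 0 (shut) to 1 (fully open). A call has 1 to 8 rows; each row shifts and turns the commanded pose from where the row before left it, along the tool's axes as they then stand; what a row does not reach is not made up. A row lasts 1/10 s, in which the tool goes at most 50 mm and 8.59 degrees, less where a joint would pass 70% of its speed; a pose out of reach is approached as far as the arm can. A call with a number of a shift or a turn outside -1 to 1 is refused whole. A call with a gripper value outside its range is refused whole. The fingers move at their own pace and stop on an object; "squeeze" is the grip in N (left out, the last holds). Time passes only in rows, so rows that do not move let the fingers close. It gives the time, the measured TCP pose, the force, the opening and the grip force at its end, in the units of the state.
- telemetry.sense(): the state, without advancing time (a new reading comes with each control period).
- optics.capture(name): name is "side" or "top" or "wrist"; returns the picture (480x640x3 uint8, blue, green, red); there is no depth.
- optics.camera_model(name): a dict with "vfov" (degrees; the focal length in pixels is half the picture's height over the tangent of half this angle, whatever the lens; pixels are square), "cx", "cy" (the principal point, pixels), "R" (3x3) and "t" (3): a world point X has camera coordinates R X + t; the wrist camera has in their place "mount" (4x4, takes a point from camera to tool coordinates, whose origin is the TCP and whose axes are the flange's). Camera axes: x right, y down, z forward; pixel columns grow to the right and rows downward; lengths in mm; the calibration is good to about 2 mm. A picture is of the moment at which its call begins: read the wrist's pose just before it. camera_model takes no time and is no camera call.
- ctrl.finish_job(): hands the job in; it is judged then, once.
The state is a dict: "time_s": time; "joints": joint angles; "dq": joint speeds; "tau": joint torques, N m; "eef_pos": TCP position; "ee_rot": TCP orientation; "force": force on the tool from outside, world axes, zero at the start; "wrist_torque": the same for the moment, N m; "grip_width": opening from 0.0 (shut) to 1.0 (fully open); "grip_force": force on a finger pad.
Only numpy, scipy, OpenCV 4.12 (cv2) and the standard library are available. Lean on these libraries where they do the work, as an engineer would, in place of code of your own. Each camera call takes 0.05 s, during which the arm holds its last target. There are 200 camera calls.

## Task

Line the four reagent bottles up by height on the white bottle station: one bottle standing upright and centred on each black rubber pad, the tallest on the pad next to the red end stop and then in falling height to the shortest next to the grey end stop. Do not tip any bottle over on the way.

Things in the scene. Friction and masses are not known exactly. Their poses are not given: they have to be found in the camera images.
- bottle_white: the tallest bottle: white with a blue cap; a closed rigid bottle, body diameter 69 mm, total height 150 mm, about 300 g. Round screw cap on top, diameter 39 mm, its top 18 mm of height (fixed to the bottle, good to grip from above). Origin: centre of the underside; z axis up through the cap. Starts upright on the worktop.
- bottle_amber: the second tallest bottle: brown-amber with a red cap; a closed rigid bottle, body diameter 60 mm, total height 126 mm, about 240 g. Round screw cap on top, diameter 35 mm, its top 18 mm of height (fixed to the bottle, good to grip from above). Origin: centre of the underside; z axis up through the cap. Starts upright on the worktop.
- bottle_brown: the third tallest bottle: brown with a black cap; a closed rigid bottle, body diameter 51 mm, total height 106 mm, about 160 g. Round screw cap on top, diameter 30 mm, its top 18 mm of height (fixed to the bottle, good to grip from above). Origin: centre of the underside; z axis up through the cap. Starts upright on the worktop.
- bottle_tiny: the shortest bottle: small, white, with a green cap; a closed rigid bottle, body diameter 42 mm, total height 84 mm, about 80 g. Round screw cap on top, diameter 27 mm, its top 18 mm of height (fixed to the bottle, good to grip from above). Origin: centre of the underside; z axis up through the cap. Starts upright on the worktop.
- pad_1: round black rubber pad with a tiny white dot at its centre, 80 mm diameter, 3 mm thick, on a white board; an outer pad, at the end of the row. Origin: centre of its underside; its top face is 3 mm above that (15 mm above the worktop). z up; y runs along the row from pad_1 towards pad_4. Fixed; pad centres lie 100 mm apart in a straight line.
- pad_2: round black rubber pad with a tiny white dot at its centre, 80 mm diameter, 3 mm thick, on a white board; an inner pad, beside pad_1. Origin: centre of its underside; its top face is 3 mm above that (15 mm above the worktop). z up; y runs along the row from pad_1 towards pad_4. Fixed; pad centres lie 100 mm apart in a straight line.
- pad_3: round black rubber pad with a tiny white dot at its centre, 80 mm diameter, 3 mm thick, on a white board; an inner pad, beside pad_4. Origin: centre of its underside; its top face is 3 mm above that (15 mm above the worktop). z up; y runs along the row from pad_1 towards pad_4. Fixed; pad centres lie 100 mm apart in a straight line.
- pad_4: round black rubber pad with a tiny white dot at its centre, 80 mm diameter, 3 mm thick, on a white board; the other outer pad. Origin: centre of its underside; its top face is 3 mm above that (15 mm above the worktop). z up; y runs along the row from pad_1 towards pad_4. Fixed; pad centres lie 100 mm apart in a straight line.
- stop_red: the red end stop: a rounded red block, 70 mm across the row, 22 mm along it, 30 mm high, fixed beyond one end of the row, 72 mm from the nearest pad's centre (beside pad_1 or pad_4, it varies; an equal grey block stands at the other end). Origin: centre of its underside. A low rail, 26 mm above the worktop, runs 51 mm behind the line of pad centres.
There are look-alikes about, which are no part of the job. What is shaped like the bottle_brown but yellow is not meant.

How it is judged:
By the outcome, as a careful person would: the job done as asked, in the order asked, and still so for the second after the job is handed in, with the robot touching nothing.
It also fails if it takes over 96 s, if anything falls off the work surface, if the arm or the gripper's body presses on something with over 40 N, if the wrist force passes 120 N, or if a joint passes its speed limit or range.

## Working session

There is one attempt and no reset: what is moved stays moved. The work goes in short steps, Python scripts to look and compute and a tool call to move; the robot and the scene stay as the last step left them, time stands still between calls to the robot, and variables do not carry over. Pictures are saved under pics/ and viewed, at most 14 in all, crops included, and the job is handed in when it is done.

Besides the shell and the picture viewer there is one more tool, called as name(argument=value, ...), one argument or row to a line, values as JSON. servo_tool: Moves the arm, as the interface text tells. Its arguments: {"type":"object","properties":{"deltas":{"type":"array"},"squeeze":{"type":"number"}},"required":["deltas"]}

```bash
mkdir -p pics; python3 - <<'E'
from rig import telemetry, optics
import cv2
s=telemetry.sense();print(s)
for n in("top","side"):
    m=optics.camera_model(n);print(n,m);cv2.imwrite(f"pics/{n}0.png",optics.capture(n))
print(optics.camera_model("wrist"))
E
```

```text
{'time_s': 0.0, 'joints': array([-1.47941854e+00,  3.13425735e-01,  1.49843479e+00, -1.04874272e-05,
        1.33100266e+00, -2.23386338e-01]), 'dq': array([-0.00111628,  0.00169461, -0.00027172, -0.00029422,  0.00059892,
        0.00074679]), 'tau': array([ 4.09718472e-03, -4.12261999e+01, -2.59739292e+01,  4.84710802e-05,
        4.09110085e-03,  1.68258043e-05]), 'eef_pos': array([ 162.50447252, -498.94530747,  230.74835542]), 'ee_rot': array([-6.34218790e-04,  9.87640590e-01,  1.56734368e-01,  3.68180503e-05]), 'force': array([-0.07199471, -0.12037847, -0.23208232]), 'wrist_torque': array([ 0.03986255, -0.04372809,  0.01584983]), 'grip_force': 0.0, 'grip_width': 0.997541560877651}
top {'vfov': 43.39718156467697, 'cx': 322.9455912209355, 'cy': 236.43627844680526, 'R': array([[ 0.02694219, -0.99962098,  0.00565895],
       [-0.99663565, -0.02729922, -0.07727963],
       [ 0.07740482, -0.00355783, -0.9969934 ]]), 't': array([ -82.20127722,  495.76110733, 1149.42324945])}
side {'vfov': 55.72982875899694, 'cx': 319.1580804520097, 'cy': 232.8806010068762, 'R': array([[ 0.80754558,  0.58975198, -0.00792092],
       [ 0.49774826, -0.68864688, -0.52726857],
       [-0.31641239,  0.42185078, -0.84966177]]), 't': array([-359.02445116, -261.3438838 , 1203.34656882])}
{'vfov': 63.510672049606036, 'cx': 318.31741774482924, 'cy': 245.09876480142742, 'mount': array([[-8.03312896e-05, -9.56239473e-01, -2.92585141e-01,
         7.36191780e+01],
       [ 9.99999959e-01,  3.11048898e-06, -2.84722794e-04,
         1.50457614e-01],
       [ 2.73173257e-04, -2.92585152e-01,  9.56239434e-01,
        -1.40413104e+02],
       [ 0.00000000e+00,  0.00000000e+00,  0.00000000e+00,
         1.00000000e+00]])}
```

View pics/top0.png

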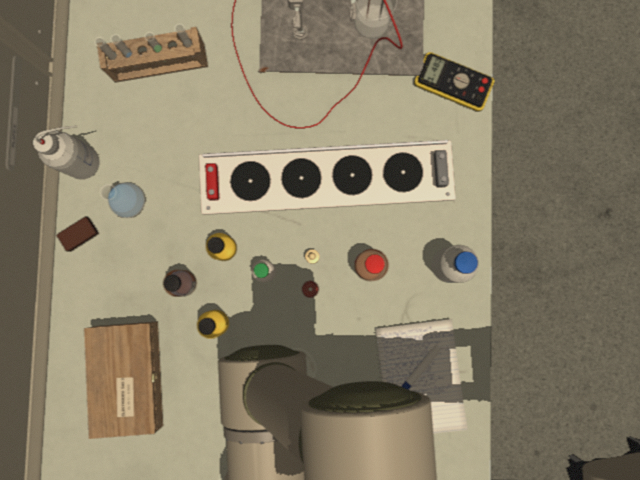

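View pics/side0.png

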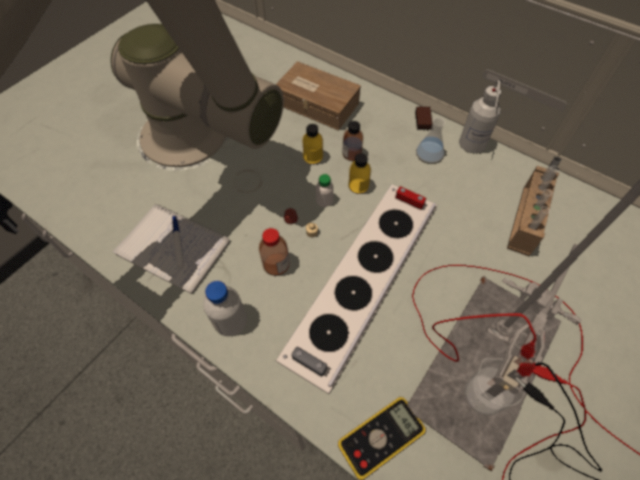

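The top view shows the caps at blue (467,262), red (374,264), black on brown (~173,283) and green (262,270). The pads are at (250,181) to (403,172), with the red stop on the left (+y). The yellow bottles are decoys. The side view agrees.

```bash
cat >h.py <<'E'
import numpy as np,cv2
from scipy.spatial.transform import Rotation as Ro
from rig import telemetry, optics
def ray(name,uv,st=None):
    m=optics.camera_model(name);f=240/np.tan(np.radians(m["vfov"]/2))
    d=np.array([(uv[0]-m["cx"])/f,(uv[1]-m["cy"])/f,1.])
    if name=="wrist":
        q=st["ee_rot"];R=Ro.from_quat([q[1],q[2],q[3],q[0]]).as_matrix()
        M=m["mount"];return R@M[:3,3]+st["eef_pos"],R@M[:3,:3]@d
    return -m["R"].T@m["t"],m["R"].T@d
def plane(name,uv,z,st=None):
    o,d=ray(name,uv,st);return o+d*(z-o[2])/d[2]
def tri(a,b):
    (o,d),(p,e)=a,b
    s=np.linalg.lstsq(np.c_[d,-e],p-o,rcond=None)[0];return (o+d*s[0]+p+e*s[1])/2
def blobs(mask,lo=20,hi=1e9):
    n,l,s,c=cv2.connectedComponentsWithStats(mask.astype(np.uint8));return [(c[i],s[i,4]) for i in range(1,n) if lo<s[i,4]<hi]
def masks(im):
    h,s,v=[x.astype(int) for x in cv2.split(cv2.cvtColor(im,cv2.COLOR_BGR2HSV))]
    return dict(blue=(abs(h-110)<14)&(s>140)&(v>60),red=((h<6)|(h>172))&(s>170)&(v>110),green=(abs(h-65)<20)&(s>110)&(v>40),black=(v<50))
E
python3 - <<'E'
from h import *
np.set_printoptions(precision=1,suppress=True)
for n in("top","side"):
    im=cv2.imread(f"pics/{n}0.png")
    for k,m in masks(im).items():
        Z=dict(blue=150,red=126,green=84,black=106)[k]
        for c,a in blobs(m,40,3000): print(n,k,c,a,plane(n,c,Z)[:2],plane(n,c,15)[:2] if k=="black" else "")
E
```

```text
top blue [465.5 262.1] 354 [ 450.2 -314.1] 
top red [211.9 181.2] 273 [582.2 131. ] 
top red [374.3 263.6] 278 [ 444.2 -159.7] 
top green [260.9 270. ] 146 [428.4  42.9] 
top black [457.4  82.5] 1165 [ 780.7 -307.1] [ 812.2 -327.5]
top black [402.6 171.9] 1080 [ 612.3 -209.4] [ 629.5 -221.6]
top black [351.8 174.7] 1082 [ 604.5 -117.6] [ 621.2 -122.1]
top black [301.  177.7] 1083 [596.5 -25.8] [612.4 -22.5]
top black [249.9 180.5] 1089 [588.7  66.1] [604.   77.1]
top black [215.5 244.9] 161 [470.6 123.5] [476.  139.4]
top black [171.7 281.8] 173 [402.6 198.7] [402.3 220.9]
top black [206.2 326.2] 167 [326. 134.] [319.2 150.7]
top black [263.9 352. ] 600 [283.5  30.4] [273.1  38.5]
top black [359.7 394.4] 1417 [ 214.2 -140.6] [ 197.9 -147. ]
top black [300.  444.7] 45 [125.3 -38.2] [101.5 -36. ]
top black [632.9 446.2] 153 [ 137.5 -621.1] [ 114.7 -668. ]
top black [575.6 469.4] 287 [  95.3 -520.3] [  69.  -558.7]
side blue [216.  291.6] 308 [ 452.8 -317. ] 
side red [410.7 195.7] 129 [619.   82.8] 
side red [270.1 235.6] 177 [ 445.4 -161.8] 
side red [542.9 372.4] 170 [ 975.3 -103.1] 
[... 279 characters left out ...]
ck [311.7 130.6] 103 [331.6 126.4] [276.6 197. ]
side black [424.  126.4] 50 [537.9 291. ] [507.1 381. ]
side black [360.3 159.6] 135 [472.7 118.6] [434.3 188.4]
side black [  6.3 216.2] 399 [ -37.6 -437.5] [-136. -433.]
side black [395.5 223.5] 629 [624.5  18.5] [603.8  76.5]
side black [175.6 225.4] 47 [ 264.1 -247.5] [ 201.2 -220.7]
side black [ 21.2 257.5] 766 [  72.4 -478.1] [ -13.  -478.4]
side black [375.1 256.6] 722 [632.1 -70.8] [612.4 -23.2]
side black [352.9 292.7] 853 [ 639.8 -159.5] [ 620.9 -122.4]
side black [328.4 332.5] 991 [ 647.5 -248.8] [ 629.5 -222.1]
side black [536.2 394.6] 218 [ 984.7 -134.3] [1006.3  -94.2]
side black [377.3 439.7] 1711 [ 810.6 -345.3] [ 811.7 -330. ]
```

servo_tool(
  deltas=[
    [[0,0,0],[0,0,0.067],0.8],
    [[0,0,0],[0,0,0.067],0.8],
    [[0,0,0],[0,0,0.066],0.8],
    [[0.18,-0.115,0],[0,0,0],0.8],
    [[0.18,-0.115,0],[0,0,0],0.8],
    [[0.18,-0.115,0],[0,0,0],0.8],
    [[0.18,-0.115,0],[0,0,0],0.8],
    [[0.18,-0.115,0],[0,0,0],0.8],
  ],
  squeeze=60,
)

```text
time_s: 0.9
eef_pos: [343.7, -382.8, 231.1]
ee_rot: [-0.0, 1.0, 0.0, -0.0]
force: [0.5, -1.0, -0.0]
grip_width: 0.802
grip_force: 0.0
```

servo_tool(
  deltas=[
    [[0.18,-0.115,0],[0,0,0],0.8],
    [[0.18,-0.115,0],[0,0,0],0.8],
    [[0.18,-0.115,0],[0,0,0],0.8],
    [[0,0,0],[0,0,0],0.8],
    [[0,0,0],[0,0,0],0.8],
    [[0,0,0],[0,0,0],0.8],
  ],
)

```text
time_s: 1.5
eef_pos: [449.7, -315.5, 231.1]
ee_rot: [-0.0, 1.0, -0.0, -0.0]
force: [0.2, -1.1, -0.0]
grip_width: 0.795
grip_force: 0.0
```

```bash
cat >>h.py <<'E'
def look(tag):
    st=telemetry.sense();im=optics.capture("wrist");cv2.imwrite(f"pics/{tag}.png",im);return st,im
E
python3 - <<'E'
from h import *
np.set_printoptions(precision=1,suppress=True)
st,im=look("w1");print(st["eef_pos"],st["ee_rot"])
for c,a in blobs(masks(im)["blue"],300):print(c,a,plane("wrist",c,150,st))
E
```

```text
[ 449.7 -315.5  231.1] [-0.  1. -0. -0.]
[318.4 248.6] 1514 [ 453.4 -315.9  150. ]
```

View pics/w1.png

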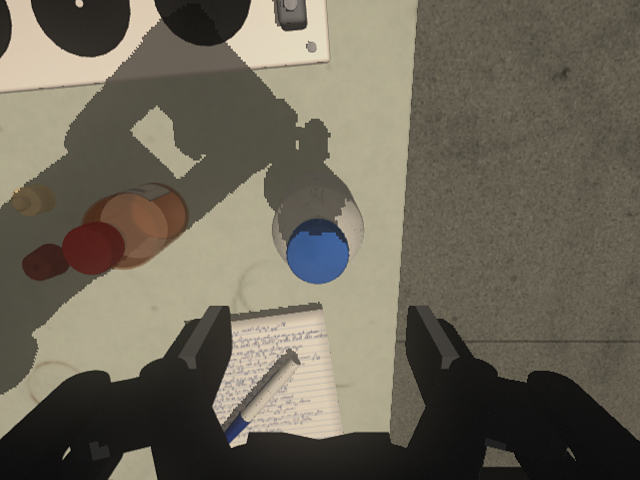

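The wrist view shows the blue cap disc centred near (318,252), between the fingers and about 1.5 mm ahead of the TCP.

servo_tool(
  deltas=[
    [[0.0075,0,0.1],[0,0,0],0.8],
    [[0,0,0.1],[0,0,0],0.8],
    [[0,0,0.1],[0,0,0],0.8],
    [[0,0,0.1],[0,0,0],0.8],
    [[0,0,0.08],[0,0,0],0.8],
    [[0,0,0.04],[0,0,0],0.8],
    [[0,0,0.025],[0,0,0],0.8],
    [[0,0,0],[0,0,0],0.8],
  ],
)

```text
time_s: 2.35
eef_pos: [451.7, -315.3, 122.3]
ee_rot: [-0.0, 1.0, 0.0, -0.0]
force: [-0.3, 0.3, -0.1]
grip_width: 0.803
grip_force: 0.0
```

servo_tool(
  deltas=[
    [[0,0,0],[0,0,0],0.3],
    [[0,0,0],[0,0,0],0.3],
    [[0,0,0],[0,0,0],0.3],
    [[0,0,0],[0,0,0],0.3],
    [[0,0,0],[0,0,0],0.3],
    [[0,0,0],[0,0,0],0.3],
  ],
  squeeze=60,
)

```text
time_s: 2.95
eef_pos: [452.3, -315.2, 123.5]
ee_rot: [0.0, 1.0, 0.0, 0.001]
force: [-1.9, 1.0, 6.3]
grip_width: 0.439
grip_force: 56.1
```

servo_tool(
  deltas=[
    [[0,0,-0.04],[0,0,0],0.3],
    [[0,0,-0.08],[0,0,0],0.3],
    [[0,0,-0.08],[0,0,0],0.3],
    [[0,0,-0.08],[0,0,0],0.3],
    [[0,0,-0.08],[0,0,0],0.3],
    [[0,0,-0.04],[0,0,0],0.3],
    [[0,0,0],[0,0,0],0.3],
  ],
)

```text
time_s: 3.65
eef_pos: [452.2, -315.3, 203.3]
ee_rot: [0.001, 1.0, 0.0, 0.001]
force: [-0.2, -0.1, -2.7]
grip_width: 0.438
grip_force: 55.8
```

```bash
python3 - <<'E'
from h import *
st=telemetry.sense();print(st["eef_pos"],st["force"],st["wrist_torque"])
a=optics.capture("side")[120:420,100:500];st,b=look("w2")
cv2.imwrite("pics/c2.png",np.hstack([a,cv2.resize(b,(400,300))]))
E
```

```text
[ 452.1648922  -315.26776658  203.3149568 ] [-0.22179244 -0.06046193 -2.68287658] [ 0.00299459 -0.00090709 -0.04864937]
```

View pics/c2.png

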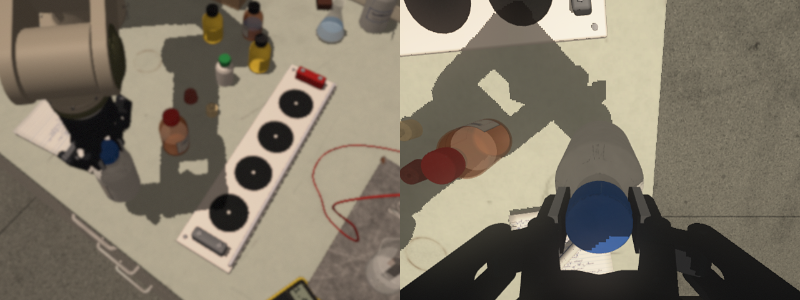

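The white bottle is lifted and hangs straight in the gripper. The wrist view has the cap centred at about (320,347).

servo_tool(
  deltas=[
    [[0.13,0,0],[0,0,0],0.3],
    [[0.22,0,0],[0,0,0],0.3],
    [[0.22,0,0],[0,0,0],0.3],
    [[0.19,-0.04,0],[0,0,0],0.3],
    [[0,-0.15,0],[0,0,0],0.3],
    [[0,-0.2,0],[0,0,0],0.3],
    [[0,-0.22,0],[0,0,0],0.3],
    [[0,-0.22,0],[0,0,0],0.3],
  ],
)

```text
time_s: 4.55
eef_pos: [603.3, -147.2, 200.9]
ee_rot: [-0.001, 1.0, 0.0, -0.001]
force: [0.5, 0.2, -2.5]
grip_width: 0.436
grip_force: 56.0
```

servo_tool(
  deltas=[
    [[0,-0.22,0],[0,0,0],0.3],
    [[0,-0.22,0],[0,0,0],0.3],
    [[0,-0.22,0],[0,0,0],0.3],
    [[0,-0.22,0],[0,0,0],0.3],
    [[0,-0.15,0],[0,0,0],0.3],
    [[0,-0.1,0],[0,0,0],0.3],
    [[0,0,0],[0,0,0],0.3],
    [[0,0,0],[0,0,0],0.3],
  ],
)

```text
time_s: 5.35
eef_pos: [603.4, 76.9, 201.4]
ee_rot: [0.0, 1.0, 0.001, -0.001]
force: [-0.9, -1.4, -1.7]
grip_width: 0.43
grip_force: 56.2
```

```bash
python3 - <<'E'
from h import *
np.set_printoptions(precision=1,suppress=True)
st,im=look("w3");print(st["eef_pos"],st["ee_rot"],st["force"],st["wrist_torque"])
print(plane("wrist",(320,347),231,st))
top=optics.capture("top");side=optics.capture("side")
z=st["eef_pos"][2]+28
tb=blobs(masks(top)["blue"],50);sb=blobs(masks(side)["blue"],50);print(tb,sb)
for c,a in sb:print(plane("side",c,z-5))
cv2.imwrite("pics/c3.png",np.hstack([side[60:360,200:600],cv2.resize(im,(400,300))]))
E
```

```text
[603.4  76.9 201.4] [ 0.  1.  0. -0.] [-0.9 -1.4 -1.7] [-0.  0. -0.]
[608.6  75.9 231. ]
[(array([401. , 391.7]), np.int32(101))] []
```

View pics/c3.png

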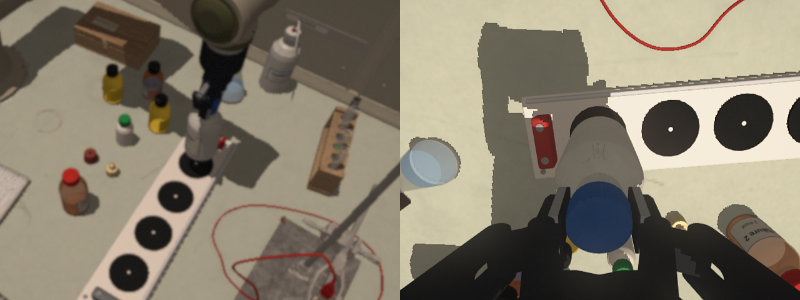

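The white bottle hangs upright over the pad beside the red stop. The wrist view shows the other pads' dots at about (430,206) and (550,196) in full-frame pixels.

```bash
python3 - <<'E'
from h import *
np.set_printoptions(precision=1,suppress=True)
q=telemetry.sense()
for t,P,Z in (("w2",[452.2,-315.3,203.3],231),("w3",[603.4,76.9,201.4],229.5)):
    st=dict(eef_pos=np.array(P),ee_rot=np.array([0,1.,0,0]))
    im=cv2.imread(f"pics/{t}.png");h,s,v=cv2.split(cv2.cvtColor(im,cv2.COLOR_BGR2HSV))
    m=((abs(h.astype(int)-110)<14)&(s>120)&(v>40)).astype(np.uint8);m[:250]=0
    c=max(cv2.findContours(m,0,1)[0],key=cv2.contourArea)
    x,y,w,hh=cv2.boundingRect(c);print(t,x,y,w,hh,cv2.minEnclosingCircle(c))
    u=x+w/2;vv=y+hh-w/2  # disc from its bottom edge
    print(plane("wrist",(u,vv),Z,st)-P)
    g=cv2.cvtColor(im,cv2.COLOR_BGR2GRAY)
    for b,a in blobs(g<45,1500,12000): print(b,a,plane("wrist",b,15,st))
    mk=cv2.morphologyEx((g>120).astype(np.uint8),cv2.MORPH_OPEN,np.ones((2,2)))
    for b,a in blobs(mk,6,80): print("dot",b,a,plane("wrist",b,15,st))
E
```

```text
w2 265 290 108 115 ((318.0621643066406, 347.4073791503906), 57.82518768310547)
[ 2.5 -0.6 27.7]
[194.   17.3] 2373 [ 604.3 -222.3   15. ]
dot [450.5   4.5] 8 [ 612.8 -414.2   15. ]
dot [606.5   4.5] 8 [ 612.7 -530.4   15. ]
dot [440.7  19.6] 14 [ 602.7 -407.8   15. ]
dot [475.5  53.5] 8 [ 579.6 -436.7   15. ]
dot [232.8  60.2] 72 [ 574.9 -249.5   15. ]
dot [513.6  59.6] 22 [ 575.3 -466.7   15. ]
dot [116.3  70.9] 25 [ 567.3 -158.2   15. ]
dot [109.9  74.9] 8 [ 564.5 -152.7   15. ]
dot [610.   79.5] 8 [ 561.1 -544.3   15. ]
dot [518.5  86. ] 10 [ 556.3 -473.3   15. ]
dot [629.5  88.5] 8 [ 554.5 -561.2   15. ]
dot [460.  92.] 15 [ 551.9 -427.7   15. ]
dot [522.1 110.9] 8 [ 537.8 -479.    15. ]
dot [513.4 115.5] 20 [ 534.3 -472.5   15. ]
dot [523.5 163.5] 8 [ 496.4 -486.5   15. ]
dot [571.2 163.5] 10 [ 496.4 -526.3   15. ]
dot [424.  186.1] 17 [ 477.6 -405.2   15. ]
dot [616.9 191.4] 11 [ 473.1 -569.6   15. ]
dot [526.6 194.6] 17 [ 470.3 -493.2   15. ]
dot [436.7 195.4] 10 [ 469.6 -416.6   15. ]
dot [492. 208.] 7 [ 458.7 -465.2   15. ]
dot [495.5 210.5] 8 [ 456.5 -468.6   15. ]
dot [417
[... 3081 characters left out ...]
.8 122.7] 18 [ 680.  -140.1   15. ]
dot [547.4 126.3] 20 [ 677.2 -108.    15. ]
dot [566.  124.5] 22 [ 678.6 -122.8   15. ]
dot [528.8 128.1] 22 [675.8 -93.3  15. ]
dot [508.  129.7] 23 [674.6 -76.7  15. ]
dot [486.5 131.5] 24 [673.2 -59.5  15. ]
dot [466.5 133.5] 16 [671.6 -43.5  15. ]
dot [448.3 134.9] 19 [670.5 -28.8  15. ]
dot [427.  136.5] 22 [669.3 -11.7  15. ]
dot [389.4 140.1] 24 [666.4  18.7  15. ]
dot [407.5 138.5] 20 [667.7   4.   15. ]
dot [369.5 141.7] 26 [665.2  34.8  15. ]
dot [348.  143.5] 18 [663.8  52.3  15. ]
dot [243.2 186.5] 22 [628.7 139.8  15. ]
dot [551.  197.9] 43 [ 619.1 -121.2   15. ]
dot [223.7 202.2] 52 [615.3 157.2  15. ]
dot [433.6 207.5] 47 [610.8 -22.1  15. ]
```

servo_tool(
  deltas=[
    [[-0.0075,0,0.04],[0,0,0],0.3],
    [[0,0,0.08],[0,0,0],0.3],
    [[0,0,0.08],[0,0,0],0.3],
    [[0,0,0.05],[0,0,0],0.3],
    [[0,0,0.02],[0,0,0],0.3],
    [[0,0,0.01],[0,0,0],0.3],
    [[0,0,0.01],[0,0,0],0.3],
    [[0,0,0],[0,0,0],0.3],
  ],
)

```text
time_s: 6.3
eef_pos: [602.3, 77.0, 144.6]
ee_rot: [0.0, 1.0, 0.0, 0.0]
force: [-0.1, 0.1, -2.1]
grip_width: 0.435
grip_force: 56.2
```

servo_tool(
  deltas=[
    [[0,0,0.01],[0,0,0],0.3],
    [[0,0,0.01],[0,0,0],0.3],
    [[0,0,0.005],[0,0,0],0.3],
    [[0,0,0],[0,0,0],0.3],
    [[0,0,0],[0,0,0],0.3],
  ],
)

```text
time_s: 6.8
eef_pos: [602.5, 77.0, 139.8]
ee_rot: [0.0, 1.0, 0.0, 0.001]
force: [-0.2, -0.0, 2.1]
grip_width: 0.432
grip_force: 57.2
```

servo_tool(
  deltas=[
    [[0,0,0.003],[0,0,0],0.48],
    [[0,0,0],[0,0,0],0.55],
    [[0,0,0],[0,0,0],0.65],
    [[0,0,0],[0,0,0],0.75],
    [[0,0,0],[0,0,0],0.75],
    [[0,0,-0.1],[0,0,0],0.75],
    [[0,0,-0.2],[0,0,0],0.75],
    [[0,0,-0.2],[0,0,0],0.75],
  ],
)

```text
time_s: 7.6
eef_pos: [601.8, 77.1, 239.5]
ee_rot: [-0.0, 1.0, 0.0, -0.001]
force: [0.8, -1.1, 0.0]
grip_width: 0.75
grip_force: 0.0
```

servo_tool(
  deltas=[
    [[-0.112,0.17,0],[0,0,0],0.75],
    [[-0.112,0.17,0],[0,0,0],0.75],
    [[-0.112,0.17,0],[0,0,0],0.75],
    [[-0.112,0.17,0],[0,0,0],0.75],
    [[-0.112,0.17,0.05],[0,0,0],0.75],
    [[-0.112,0.17,0.06],[0,0,0],0.75],
    [[-0.112,0.17,0.06],[0,0,0],0.75],
    [[0,0,0],[0,0,0],0.75],
  ],
)

```text
time_s: 8.4
eef_pos: [443.2, -163.6, 203.5]
ee_rot: [-0.0, 1.0, -0.002, -0.001]
force: [0.1, 0.4, -1.0]
grip_width: 0.755
grip_force: 0.0
```

```bash
python3 - <<'E'
from h import *
np.set_printoptions(precision=1,suppress=True)
st,im=look("w4");print(st["eef_pos"])
h,s,v=[x.astype(int) for x in cv2.split(cv2.cvtColor(im,cv2.COLOR_BGR2HSV))]
for c,a in blobs(((h<8)|(h>172))&(s>150)&(v>60),400):print("red",c,a,plane("wrist",c,126,st))
top=optics.capture("top");side=optics.capture("side")
for n,i in(("top",top),("side",side)):
    for c,a in blobs(masks(i)["blue"],50):print(n,c,a,plane(n,c,163))
cv2.imwrite("pics/c4.png",np.hstack([side[60:360,200:600],cv2.resize(im,(400,300))]))
E
```

```text
[ 443.2 -163.6  203.5]
red [311.4 251. ] 2587 [ 446.4 -159.9  126. ]
top [241.  165.7] 356 [604.4  75.4 163. ]
top [401.  391.6] 101 [ 230.9 -205.3  163. ]
side [405.1 185.2] 228 [605.8  71.3 163. ]
```

View pics/c4.png

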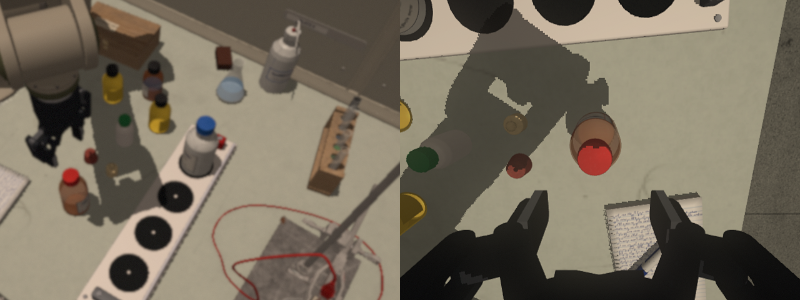

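White stands on pad_1 by the red stop, centred to about 2 mm. The amber's red cap is in the wrist view at (311,251).

servo_tool(
  deltas=[
    [[0.005,-0.005,0.1],[0,0,0],0.75],
    [[0,0,0.1],[0,0,0],0.75],
    [[0,0,0.1],[0,0,0],0.75],
    [[0,0,0.08],[0,0,0],0.75],
    [[0,0,0.04],[0,0,0],0.75],
    [[0,0,0],[0,0,0],0.75],
    [[0,0,0],[0,0,0],0.75],
  ],
)

```text
time_s: 9.25
eef_pos: [447.1, -159.9, 121.4]
ee_rot: [0.0, 1.0, 0.001, 0.0]
force: [0.2, -0.6, 0.4]
grip_width: 0.747
grip_force: 0.0
```

servo_tool(
  deltas=[
    [[-0.003,0,0.06],[0,0,0],0.75],
    [[0,0,0.04],[0,0,0],0.75],
    [[0,0,0.015],[0,0,0],0.75],
    [[0,0,0],[0,0,0],0.75],
    [[0,0,0],[0,0,0],0.25],
    [[0,0,0],[0,0,0],0.25],
    [[0,0,0],[0,0,0],0.25],
    [[0,0,0],[0,0,0],0.25],
  ],
)

```text
time_s: 10.05
eef_pos: [446.3, -159.9, 98.6]
ee_rot: [-0.0, 1.0, 0.0, 0.001]
force: [-1.0, 3.6, 5.8]
grip_width: 0.396
grip_force: 54.2
```

servo_tool(
  deltas=[
    [[0,0,0],[0,0,0],0.25],
    [[0,0,0],[0,0,0],0.25],
  ],
)

```text
time_s: 10.25
eef_pos: [446.3, -159.9, 98.6]
ee_rot: [-0.0, 1.0, 0.0, 0.001]
force: [-0.5, 2.3, 6.9]
grip_width: 0.396
grip_force: 54.2
```

servo_tool(
  deltas=[
    [[0,0,-0.05],[0,0,0],0.25],
    [[0,0,-0.1],[0,0,0],0.25],
    [[0,0,-0.1],[0,0,0],0.25],
    [[0,0,-0.05],[0,0,0],0.25],
    [[0.09,-0.075,0],[0,0,0],0.25],
    [[0.165,-0.137,0],[0,0,0],0.25],
    [[0.165,-0.137,0],[0,0,0],0.25],
    [[0.165,-0.137,0],[0,0,0],0.25],
  ],
)

```text
time_s: 11.05
eef_pos: [563.8, -61.6, 157.6]
ee_rot: [-0.0, 1.0, 0.0, -0.0]
force: [1.2, -1.8, -3.0]
grip_width: 0.394
grip_force: 53.0
```

servo_tool(
  deltas=[
    [[0.15,-0.125,0],[0,0,0],0.25],
    [[0.09,-0.075,0],[0,0,0],0.25],
    [[0,0,0],[0,0,0],0.25],
    [[0,0,0],[0,0,0],0.25],
  ],
)

```text
time_s: 11.45
eef_pos: [610.5, -22.6, 157.1]
ee_rot: [-0.0, 1.0, 0.001, -0.001]
force: [-0.4, -0.2, -2.0]
grip_width: 0.393
grip_force: 52.6
```

```bash
python3 - <<'E'
from h import *
np.set_printoptions(precision=1,suppress=True)
st,im=look("w5");P=st["eef_pos"];print(P,st["force"],st["wrist_torque"])
h,s,v=[x.astype(int) for x in cv2.split(cv2.cvtColor(im,cv2.COLOR_BGR2HSV))]
m=((h<8)|(h>172))&(s>150)&(v>40);m[:250]=0
for c,a in blobs(m,800):print("red",c,a,plane("wrist",c,P[2]+28,st)-P)
cv2.imwrite("pics/c5.png",np.hstack([optics.capture("side")[60:360,200:600],cv2.resize(im,(400,300))]))
E
```

```text
[610.5 -22.6 157.1] [-0.4 -0.2 -2. ] [-0.  0.  0.]
red [318.1 347.3] 8075 [ 4.1 -0.3 28. ]
```

View pics/c5.png

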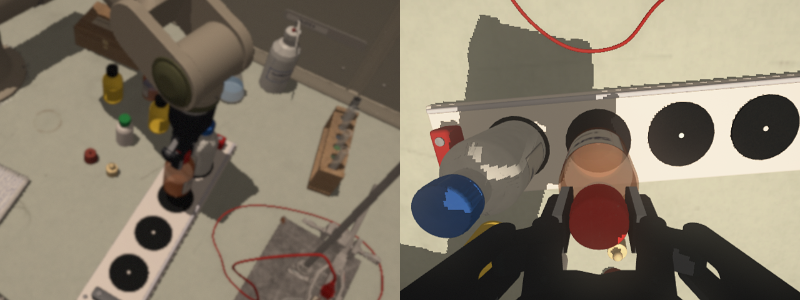

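Amber hangs upright over pad_2 with clearance to white.

servo_tool(
  deltas=[
    [[0,0,0.05],[0,0,0],0.25],
    [[0,0,0.08],[0,0,0],0.25],
    [[0,0,0.05],[0,0,0],0.25],
    [[0,0,0.02],[0,0,0],0.25],
    [[0,0,0.007],[0,0,0],0.25],
    [[0,0,0.006],[0,0,0],0.25],
    [[0,0,0.005],[0,0,0],0.25],
    [[0,0,0],[0,0,0],0.25],
  ],
)

```text
time_s: 12.35
eef_pos: [611.2, -22.8, 114.6]
ee_rot: [0.0, 1.0, 0.0, 0.001]
force: [-0.3, 0.5, -0.9]
grip_width: 0.389
grip_force: 53.3
```

servo_tool(
  deltas=[
    [[0,0,0.006],[0,0,0],0.25],
    [[0,0,0],[0,0,0],0.25],
    [[0,0,0],[0,0,0],0.44],
    [[0,0,0],[0,0,0],0.52],
    [[0,0,0],[0,0,0],0.6],
    [[0,0,0],[0,0,0],0.65],
    [[0,0,0],[0,0,0],0.65],
  ],
)

```text
time_s: 13.05
eef_pos: [610.7, -22.8, 112.7]
ee_rot: [-0.0, 1.0, 0.0, -0.0]
force: [0.1, -0.1, -0.3]
grip_width: 0.65
grip_force: 0.0
```

servo_tool(
  deltas=[
    [[0,0,-0.08],[0,0,0],0.65],
    [[0,0,-0.18],[0,0,0],0.65],
    [[0,0,-0.18],[0,0,0],0.65],
    [[0,0,-0.06],[0,0,0],0.65],
  ],
)

```text
time_s: 13.45
eef_pos: [611.9, -22.9, 216.8]
ee_rot: [0.001, 1.0, 0.0, 0.003]
force: [0.1, 0.7, -0.0]
grip_width: 0.651
grip_force: 0.0
```

servo_tool(
  deltas=[
    [[-0.148,-0.157,0],[0,0,0],0.65],
    [[-0.148,-0.157,0],[0,0,0],0.65],
    [[-0.148,-0.157,0],[0,0,0],0.65],
    [[-0.148,-0.157,0],[0,0,0],0.65],
    [[-0.148,-0.157,0.03],[0,0,0],0.65],
    [[-0.148,-0.157,0.03],[0,0,0],0.65],
    [[-0.148,-0.157,0.03],[0,0,0],0.65],
    [[0,0,0],[0,0,0],0.65],
  ],
)

```text
time_s: 14.25
eef_pos: [400.0, 199.4, 193.9]
ee_rot: [-0.0, 1.0, 0.002, -0.001]
force: [0.9, 0.3, 0.7]
grip_width: 0.651
grip_force: 0.0
```

servo_tool(
  deltas=[
    [[0,0,0],[0,0,0],0.65],
    [[0,0,0],[0,0,0],0.65],
  ],
)

```text
time_s: 14.45
eef_pos: [404.1, 196.5, 194.8]
ee_rot: [0.0, 1.0, -0.0, 0.0]
force: [0.0, -0.3, -0.3]
grip_width: 0.65
grip_force: 0.0
```

```bash
python3 - <<'E'
from h import *
np.set_printoptions(precision=1,suppress=True)
st,im=look("w6");print(st["eef_pos"])
for c,a in blobs(cv2.cvtColor(im,cv2.COLOR_BGR2GRAY)<40,500):print(c,a,plane("wrist",c,106,st))
top=optics.capture("top");side=optics.capture("side")
for k,Z in(("blue",165),("red",141)):
    for c,a in blobs(masks(top)[k],100):print(k,c,a,plane("top",c,Z-2))
cv2.imwrite("pics/c6.png",np.hstack([side[60:360,200:600],cv2.resize(im,(400,300))]))
E
```

```text
[404.1 196.5 194.8]
[435.7 136.3] 752 [472.4 129.2 106. ]
[585.9 222.3] 797 [422.1  33.5 106. ]
[307.4 250.1] 1481 [404.4 202.8 106. ]
[313.6 426.5] 51092 [270.8 199.5 106. ]
blue [241.  165.7] 351 [604.4  75.4 163. ]
blue [400.9 391.9] 101 [ 230.4 -205.1  163. ]
red [299.  166.1] 291 [611.1 -22.9 139. ]
red [211.6 181. ] 257 [580.4 129.1 139. ]
```

View pics/c6.png

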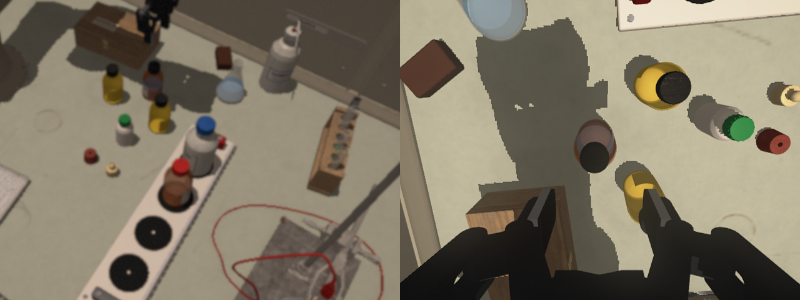

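Amber is centred on pad_2. The wrist view shows the brown bottle's black cap at about (310,252) in full-frame pixels.

```bash
python3 - <<'E'
from h import *
np.set_printoptions(precision=1,suppress=True)
print(tri(ray("top",(171.7,281.8)),ray("side",(353.3,127.4))),tri(ray("top",(374.3,263.6)),ray("side",(270.1,235.6))))
st=telemetry.sense();print(st["eef_pos"])
im=cv2.imread("pics/w6.png");g=cv2.cvtColor(im,cv2.COLOR_BGR2GRAY)[215:290,270:350]
for t in(28,34,40):
    for c,a in blobs(g<t,300):print(t,c+[270,215],a,plane("wrist",c+[270,215],106,st))
cv2.imwrite("pics/c7.png",cv2.resize(im[200:320,240:400],None,fx=4,fy=4))
E
```

```text
[401.6 199.8  97.8] [ 444.1 -160.3  122.8]
[404.1 196.3 194.8]
34 [297.8 243.7] 394 [408.6 208.6 106. ]
40 [307.4 250.1] 1481 [404.4 202.7 106. ]
```

View pics/c7.png

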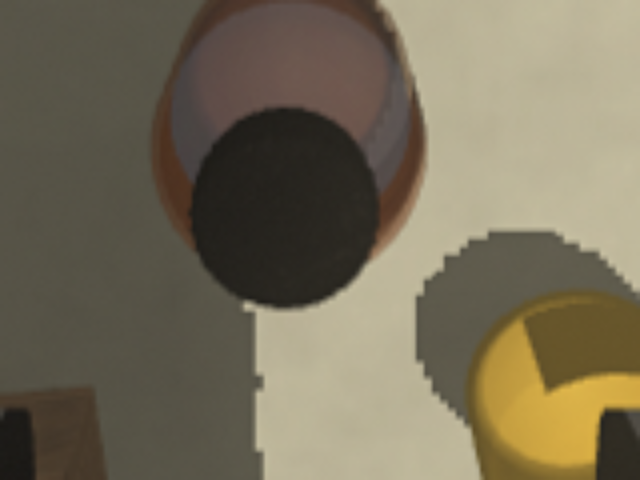

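The cap disc is centred at full-frame (311,253), which puts the brown bottle at about (403,200).

servo_tool(
  deltas=[
    [[-0.003,-0.0185,0.08],[0,0,0],0.65],
    [[0,0,0.13],[0,0,0],0.65],
    [[0,0,0.13],[0,0,0],0.65],
    [[0,0,0.12],[0,0,0],0.65],
    [[0,0,0.08],[0,0,0],0.65],
    [[0,0,0.035],[0,0,0],0.65],
    [[0,0,0.01],[0,0,0],0.65],
    [[0,0,0],[0,0,0],0.65],
  ],
)

```text
time_s: 15.4
eef_pos: [403.4, 200.6, 78.3]
ee_rot: [-0.0, 1.0, 0.0, 0.0]
force: [0.1, 0.4, 0.5]
grip_width: 0.646
grip_force: 0.0
```

servo_tool(
  deltas=[
    [[0,0,0],[0,0,0],0.2],
    [[0,0,0],[0,0,0],0.2],
    [[0,0,0],[0,0,0],0.2],
    [[0,0,0],[0,0,0],0.2],
    [[0,0,0],[0,0,0],0.2],
    [[0,0,0],[0,0,0],0.2],
  ],
)

```text
time_s: 16.0
eef_pos: [403.6, 201.1, 78.9]
ee_rot: [-0.001, 1.0, 0.0, 0.001]
force: [-1.3, 1.9, 5.8]
grip_width: 0.364
grip_force: 53.2
```

servo_tool(
  deltas=[
    [[0,0,-0.05],[0,0,0],0.2],
    [[0,0,-0.15],[0,0,0],0.2],
    [[0,0,-0.2],[0,0,0],0.2],
    [[0,0,-0.17],[0,0,0],0.2],
    [[0,0.04,-0.08],[0,0,0],0.2],
    [[0,0.12,0],[0,0,0],0.2],
    [[0,0.2,0],[0,0,0],0.2],
    [[0,0.2,0],[0,0,0],0.2],
  ],
)

```text
time_s: 16.8
eef_pos: [402.5, 87.6, 208.6]
ee_rot: [0.0, 1.0, 0.001, 0.0]
force: [1.0, -0.0, -2.6]
grip_width: 0.366
grip_force: 52.1
```

servo_tool(
  deltas=[
    [[0,0.2,0],[0,0,0],0.2],
    [[0,0.2,0],[0,0,0],0.2],
    [[0,0.2,0],[0,0,0],0.2],
    [[0,0.2,0],[0,0,0],0.2],
    [[0,0.15,0],[0,0,0],0.2],
    [[0.05,0.075,0],[0,0,0],0.2],
    [[0.12,0.03,0],[0,0,0],0.2],
    [[0.18,0,0.05],[0,0,0],0.2],
  ],
)

```text
time_s: 17.6
eef_pos: [473.7, -123.7, 199.6]
ee_rot: [0.001, 1.0, -0.001, 0.001]
force: [-0.2, -0.7, -0.2]
grip_width: 0.36
grip_force: 51.9
```

servo_tool(
  deltas=[
    [[0.18,0,0.08],[0,0,0],0.2],
    [[0.18,0,0.08],[0,0,0],0.2],
    [[0.18,0,0.08],[0,0,0],0.2],
    [[0.13,0,0.06],[0,0,0],0.2],
    [[0.06,0,0],[0,0,0],0.2],
    [[0,0,0],[0,0,0],0.2],
    [[0,0,0],[0,0,0],0.2],
  ],
)

```text
time_s: 18.3
eef_pos: [618.6, -122.2, 138.3]
ee_rot: [0.0, 1.0, 0.0, -0.0]
force: [-0.1, -0.1, -2.0]
grip_width: 0.359
grip_force: 51.8
```

```bash
python3 - <<'E'
from h import *
np.set_printoptions(precision=1,suppress=True)
st,im=look("w8");P=st["eef_pos"];print(P,st["force"],st["wrist_torque"])
g=cv2.cvtColor(im,cv2.COLOR_BGR2GRAY)
print(plane("wrist",(318,347),P[2]+28,st)-P)
for b,a in blobs(cv2.morphologyEx((g>120).astype(np.uint8),cv2.MORPH_OPEN,np.ones((2,2))),20,80):
    p=plane("wrist",b,15,st)
    if 600<p[0]<645:print("dot",b,p)
cv2.imwrite("pics/c8.png",np.hstack([optics.capture("side")[60:360,200:600],cv2.resize(im,(400,300))]))
E
```

```text
[ 618.6 -122.2  138.3] [-0.1 -0.1 -2. ] [ 0. -0.  0.]
[ 4.2 -0.3 28. ]
dot [219.2 207.8] [638.5 -54.1  15. ]
dot [459.5 222.9] [ 627.9 -221.3   15. ]
```

View pics/c8.png

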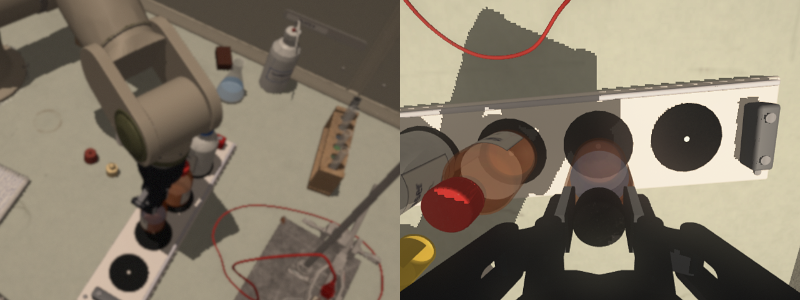

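Brown hangs upright over pad_3.

servo_tool(
  deltas=[
    [[0,0,0.05],[0,0,0],0.2],
    [[0,0,0.08],[0,0,0],0.2],
    [[0,0,0.05],[0,0,0],0.2],
    [[0,0,0.02],[0,0,0],0.2],
    [[0,0,0.008],[0,0,0],0.2],
    [[0,0,0.007],[0,0,0],0.2],
    [[0,0,0.005],[0,0,0],0.2],
    [[0,0,0],[0,0,0],0.2],
  ],
)

```text
time_s: 19.2
eef_pos: [619.3, -122.3, 94.3]
ee_rot: [0.0, 1.0, 0.0, 0.0]
force: [0.2, 0.2, -1.7]
grip_width: 0.361
grip_force: 52.1
```

servo_tool(
  deltas=[
    [[0,0,0.005],[0,0,0],0.2],
    [[0,0,0.004],[0,0,0],0.2],
    [[0,0,0],[0,0,0],0.2],
    [[0,0,0],[0,0,0],0.2],
  ],
)

```text
time_s: 19.6
eef_pos: [620.0, -122.6, 94.0]
ee_rot: [0.001, 1.0, 0.0, 0.002]
force: [-0.6, 0.2, 8.8]
grip_width: 0.366
grip_force: 55.3
```

servo_tool(
  deltas=[
    [[0,0,-0.003],[0,0,0],0.4],
    [[0,0,0],[0,0,0],0.47],
    [[0,0,0],[0,0,0],0.55],
    [[0,0,0],[0,0,0],0.6],
    [[0,0,0],[0,0,0],0.6],
    [[0,0,-0.08],[0,0,0],0.6],
    [[0,0,-0.2],[0,0,0],0.6],
    [[0,0,-0.2],[0,0,0],0.6],
  ],
)

```text
time_s: 20.4
eef_pos: [618.7, -122.1, 189.3]
ee_rot: [-0.0, 1.0, 0.0, -0.001]
force: [0.6, -0.2, 0.4]
grip_width: 0.601
grip_force: 0.0
```

servo_tool(
  deltas=[
    [[-0.158,-0.136,0],[0,0,0],0.6],
    [[-0.158,-0.136,0],[0,0,0],0.6],
    [[-0.158,-0.136,0],[0,0,0],0.6],
    [[-0.158,-0.136,0],[0,0,0],0.6],
    [[-0.158,-0.136,0],[0,0,0],0.6],
    [[-0.158,-0.136,0.05],[0,0,0],0.6],
    [[0,0,0.05],[0,0,0],0.6],
    [[0,0,0],[0,0,0],0.6],
  ],
)

```text
time_s: 21.2
eef_pos: [428.9, 41.2, 168.1]
ee_rot: [-0.0, 1.0, 0.001, -0.001]
force: [0.2, -0.7, -0.4]
grip_width: 0.603
grip_force: 0.0
```

servo_tool(
  deltas=[
    [[0,0,0],[0,0,0],0.6],
    [[0,0,0],[0,0,0],0.6],
  ],
)

```text
time_s: 21.4
eef_pos: [430.3, 40.2, 169.0]
ee_rot: [0.0, 1.0, -0.0, 0.0]
force: [0.5, 0.2, 0.7]
grip_width: 0.601
grip_force: 0.0
```

```bash
python3 - <<'E'
from h import *
np.set_printoptions(precision=1,suppress=True)
st,im=look("w9");print(st["eef_pos"])
for c,a in blobs(masks(im)["green"],300):print(c,a,plane("wrist",c,84,st))
side=optics.capture("side")
cv2.imwrite("pics/c9.png",np.hstack([side[60:360,200:600],cv2.resize(im,(400,300))]))
E
```

```text
[430.3  40.2 169. ]
[313.8 256.1] 1135 [428.   42.6  84. ]
```

View pics/c9.png

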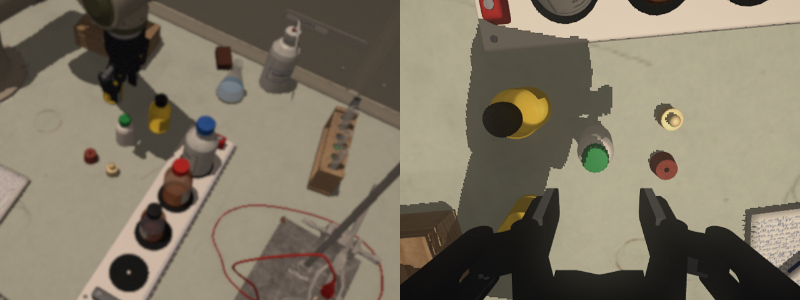

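The three placed bottles stand upright on their pads. The green cap is at (314,254) in the wrist view.

servo_tool(
  deltas=[
    [[-0.005,-0.012,0.08],[0,0,0],0.6],
    [[0,0,0.13],[0,0,0],0.6],
    [[0,0,0.13],[0,0,0],0.6],
    [[0,0,0.12],[0,0,0],0.6],
    [[0,0,0.065],[0,0,0],0.6],
    [[0,0,0.03],[0,0,0],0.6],
    [[0,0,0.01],[0,0,0],0.6],
    [[0,0,0],[0,0,0],0.6],
  ],
)

```text
time_s: 22.3
eef_pos: [428.8, 43.1, 56.1]
ee_rot: [0.0, 1.0, 0.0, 0.0]
force: [0.2, 0.2, 0.1]
grip_width: 0.6
grip_force: 0.0
```

servo_tool(
  deltas=[
    [[0,0,0],[0,0,0],0.15],
    [[0,0,0],[0,0,0],0.15],
    [[0,0,0],[0,0,0],0.15],
    [[0,0,0],[0,0,0],0.15],
    [[0,0,0],[0,0,0],0.15],
    [[0,0,0],[0,0,0],0.15],
  ],
)

```text
time_s: 22.9
eef_pos: [429.1, 43.5, 56.8]
ee_rot: [-0.0, 1.0, 0.0, 0.001]
force: [-0.2, 3.5, 7.1]
grip_width: 0.36
grip_force: 53.8
```

servo_tool(
  deltas=[
    [[0,0,-0.04],[0,0,0],0.15],
    [[0,0,-0.1],[0,0,0],0.15],
    [[0,0,-0.13],[0,0,0],0.15],
    [[0,0,-0.1],[0,0,0],0.15],
    [[0,0,-0.03],[0,0,0],0.15],
    [[0,0,0],[0,0,0],0.15],
  ],
)

```text
time_s: 23.5
eef_pos: [428.6, 43.2, 136.3]
ee_rot: [0.0, 1.0, 0.0, 0.001]
force: [0.0, -0.2, -1.4]
grip_width: 0.36
grip_force: 52.7
```

```bash
python3 - <<'E'
from h import *
st,im=look("w10");print(st["force"],st["wrist_torque"],st["grip_width"])
cv2.imwrite("pics/c10.png",np.hstack([cv2.resize(optics.capture("side")[90:240,240:440],(400,300)),cv2.resize(im,(400,300))]))
E
```

```text
[ 0.04676115 -0.22486265 -1.42211715] [0.04122909 0.01617344 0.00035074] 0.36008666908619624
```

View pics/c10.png

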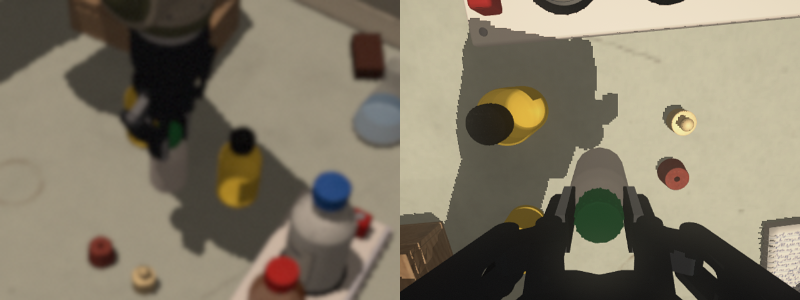

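The tiny bottle is held straight, with the cap centred between the fingers.

servo_tool(
  deltas=[
    [[0,0.08,0],[0,0,0],0.15],
    [[0,0.17,0],[0,0,0],0.15],
    [[0,0.2,0],[0,0,0],0.15],
    [[0,0.2,0],[0,0,0],0.15],
    [[0,0.2,0],[0,0,0],0.15],
    [[0,0.2,0],[0,0,0],0.15],
    [[0.05,0.155,0],[0,0,0],0.15],
    [[0.12,0.08,0],[0,0,0],0.15],
  ],
)

```text
time_s: 24.4
eef_pos: [461.6, -216.0, 134.5]
ee_rot: [-0.001, 1.0, -0.001, -0.001]
force: [1.1, 0.4, -0.5]
grip_width: 0.358
grip_force: 52.7
```

servo_tool(
  deltas=[
    [[0.18,0.04,0],[0,0,0],0.15],
    [[0.2,0,0],[0,0,0],0.15],
    [[0.2,0,0],[0,0,0],0.15],
    [[0.15,0,0.03],[0,0,0],0.15],
    [[0.07,0,0.05],[0,0,0],0.15],
    [[0.025,0,0.05],[0,0,0],0.15],
    [[0,0,0.03],[0,0,0],0.15],
    [[0,0,0],[0,0,0],0.15],
  ],
)

```text
time_s: 25.2
eef_pos: [626.4, -221.4, 102.1]
ee_rot: [-0.001, 1.0, 0.0, -0.001]
force: [0.8, 0.0, -1.3]
grip_width: 0.357
grip_force: 52.7
```

servo_tool(
  deltas=[
    [[0,0,0],[0,0,0],0.15],
  ],
)

```text
time_s: 25.3
eef_pos: [627.0, -221.8, 104.0]
ee_rot: [-0.0, 1.0, 0.0, -0.0]
force: [-0.3, -0.9, -1.3]
grip_width: 0.355
grip_force: 52.7
```

servo_tool(
  deltas=[
    [[0.004,0,0.05],[0,0,0],0.15],
    [[0,0,0.06],[0,0,0],0.15],
    [[0,0,0.03],[0,0,0],0.15],
    [[0,0,0.01],[0,0,0],0.15],
    [[0,0,0.005],[0,0,0],0.15],
    [[0,0,0.004],[0,0,0],0.15],
    [[0,0,0],[0,0,0],0.15],
    [[0,0,0],[0,0,0],0.15],
  ],
)

```text
time_s: 26.1
eef_pos: [628.5, -221.7, 72.2]
ee_rot: [0.0, 1.0, 0.0, 0.0]
force: [-0.4, 0.5, -0.9]
grip_width: 0.357
grip_force: 52.8
```

servo_tool(
  deltas=[
    [[0,0,0.005],[0,0,0],0.15],
    [[0,0,0.002],[0,0,0],0.15],
    [[0,0,0],[0,0,0],0.15],
    [[0,0,0],[0,0,0],0.15],
  ],
)

```text
time_s: 26.5
eef_pos: [628.8, -221.9, 72.0]
ee_rot: [0.0, 1.0, 0.0, 0.001]
force: [-1.7, 1.0, 7.4]
grip_width: 0.357
grip_force: 55.5
```

Contact made, so I'll release, retreat upwards and then swing back out of the way.

servo_tool(
  deltas=[
    [[0,0,-0.003],[0,0,0],0.4],
    [[0,0,0],[0,0,0],0.46],
    [[0,0,0],[0,0,0],0.54],
    [[0,0,0],[0,0,0],0.6],
    [[0,0,0],[0,0,0],0.6],
    [[0,0,-0.08],[0,0,0],0.6],
    [[0,0,-0.2],[0,0,0],0.6],
    [[0,0,-0.2],[0,0,0],0.6],
  ],
)

```text
time_s: 27.3
eef_pos: [628.0, -221.4, 167.7]
ee_rot: [-0.0, 1.0, 0.0, -0.001]
force: [0.1, -1.2, -0.2]
grip_width: 0.596
grip_force: 0.0
```

servo_tool(
  deltas=[
    [[-0.2,0.02,-0.1],[0,0,0],0.6],
    [[-0.2,0.02,0],[0,0,0],0.6],
    [[-0.2,0.02,0],[0,0,0],0.6],
    [[-0.2,0.02,0],[0,0,0],0.6],
    [[-0.1,0,0],[0,0,0],0.6],
    [[0,0,0],[0,0,0],0.6],
    [[0,0,0],[0,0,0],0.6],
  ],
)

```text
time_s: 28.0
eef_pos: [448.7, -237.9, 187.4]
ee_rot: [0.0, 1.0, 0.0, 0.0]
force: [1.0, 0.8, -0.1]
grip_width: 0.599
grip_force: 0.0
```

```bash
python3 - <<'E'
from h import *
np.set_printoptions(precision=1,suppress=True)
top=optics.capture("top");side=optics.capture("side");M=masks(top)
for k,Z in(("blue",165),("red",141),("green",99),("black",121)):
    for c,a in blobs(M[k],80,900):
        p=plane("top",c,Z-2)
        if p[0]>560:print(k,c,a,p)
print(telemetry.sense()["eef_pos"])
cv2.imwrite("pics/c11.png",np.hstack([cv2.resize(side[90:360,240:440],(400,540)),cv2.resize(top[100:240,180:480],(400,187)) if 0 else cv2.copyMakeBorder(cv2.resize(top[100:240,180:480],(400,187)),0,353,0,0,0)]))
E
```

```text
blue [241.  165.6] 351 [604.5  75.4 163. ]
red [299.  166.2] 301 [611.  -22.9 139. ]
red [211.9 181.3] 273 [579.9 128.6 139. ]
green [409.5 164.2] 165 [ 628.5 -223.    97. ]
black [398.9 174.2] 530 [ 605.3 -201.1  119. ]
black [349.7 174.7] 611 [ 602.  -113.2  119. ]
black [301.  186.2] 231 [578.8 -26.8 119. ]
[ 449.1 -237.7  187.1]
```

View pics/c11.png

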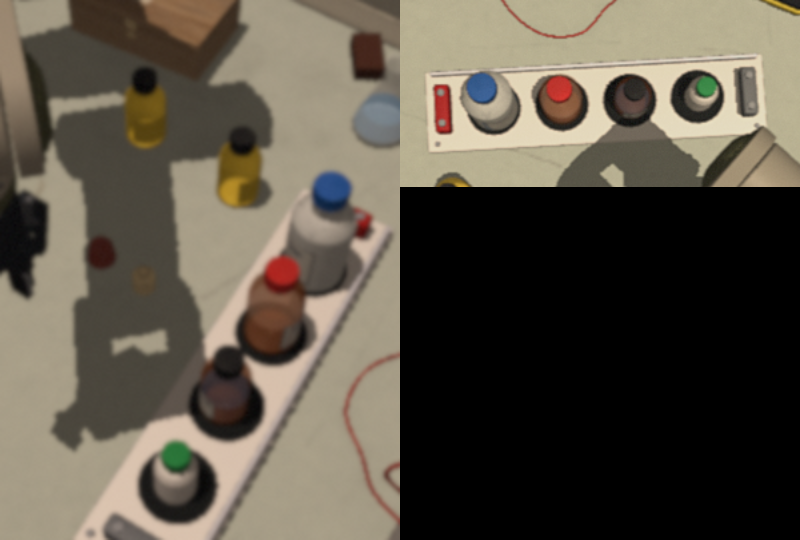

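All four bottles stand upright and centred in the right order: white by the red stop, then amber, brown, and tiny by the grey stop. The arm is clear.

```bash
python3 -c "
from rig import ctrl
print(ctrl.finish_job())"
```

```text
the job is handed in; nothing more can be done
None
```

The four bottles stand upright on the pads in falling height from the red stop to the grey stop (white, amber, brown, tiny), white, amber and tiny measured within about 2 mm of centre and brown checked by eye; the job was handed in at about 28 s.

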